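# Key a spacer and a roller arm onto a D-shaft

## Robot

A 6-joint arm with a two-finger parallel gripper is mounted at the origin on a cart in front of the work surface, level with it; the furniture and walls round the work are solid. World frame = base frame: x ahead of the robot, y to its left, z up, the work surface at z = 0. Lengths are in m, angles in degrees, forces in N, time in s.
With the tool pointing down it reaches from about 0.25 to 0.725 m from the base axis. Payload 9.7 kg.
Tool frame: the origin (TCP) lies between the finger pads; the fingertips stand 25 mm ahead of it and the grasp point (between the pads) lies 6 mm ahead of it; z points along the fingers, y is the line along which they close (so a half turn about z gives the same grasp; the last joint's range is limited). The gripper opens to 85 mm and grips with 20 to 120 N. Pads are 22 mm wide; open, the fingers measure 114 mm over their backs; the gripper's body (76 mm by 85 mm) begins 54 mm behind the grasp point. The pads swing forward as they close: fully open they stand 13 mm farther back than shut.
Start: joints at [-64.286, 4.979, 10.078, 95.1, 0, 90], TCP at [0.239, -0.496, 0.256] pointing down, gripper open.
Joint ranges: [-179.16, 179.16], [-48.56, 103.87], [-65.8, 70.77], [-126.05, 130.52], [-82.76, 87.17], [-180, 180]. Speed limits (degrees/s): [127.2, 127.2, 147.25, 180, 180, 180].

## Interface

Orientations are given as [roll, pitch, yaw] about the fixed x, y, z axes, in that order (R = Rz(yaw) Ry(pitch) Rx(roll)).
In Python, from workcell import bot gives the robot as it stands.
- The arm moves only by the shell command python3 drive.py 'ROWS' [FORCE]. ROWS is a JSON list that holds a single list of rows (three levels of brackets), with 1 to 5 rows, each of 5 numbers: dx, dy, dz in m, then a turn about the tool's z in degrees, then the finger opening in m; each row is the pose to reach, as a shift and turn from the pose commanded when the command began, along the tool's axes at that moment; what a row does not reach only later rows make up. A row lasts 1/12 s, in which the tool goes at most 0.0417 m and 7.16 degrees, less where a joint would pass 70% of its speed; a pose out of reach is approached as far as the arm can. The fingers move at their own pace and stop on an object; FORCE is the grip in N (left out, the last holds). Time passes only in rows, so rows that do not move let the fingers close. It prints the time, the measured TCP pose, the force, the opening and the grip force at its end. Input that does not fit is refused with a message, and nothing moves.
- bot.get_obs(): the state, without advancing time (a new reading comes with each control period).
- bot.camera(name): name is "side" or "top"; returns the picture (384x512x3 uint8, blue, green, red); there is no depth.
- bot.camera_info(name): a dict with "mtx" (3x3 intrinsics, pixels), "extrinsics" (4x4, takes a point from camera to world coordinates). Camera axes: x right, y down, z forward; pixel columns grow to the right and rows downward; lengths in m; the calibration is good to about 2 mm. A picture is of the moment at which its call begins. camera_info takes no time and is no camera call.
- bot.job_done(): hands the job in; it is judged then, once.
The state is a dict: "time": time; "q": joint angles; "qd": joint speeds; "joint_efforts": joint torques, N m; "ee_pos": TCP position; "tcp_rot": TCP orientation; "wrist_force": force on the tool from outside, world axes, zero at the start; "torque": the same for the moment, N m; "opening": finger opening in m; "grasp_force": force on a finger pad.
Only numpy, scipy, OpenCV 4.12 (cv2) and the standard library are available. Lean on these libraries where they do the work, as an engineer would, in place of code of your own. Each camera call takes 0.05 s, during which the arm holds its last target. There are 200 camera calls.

## Task

Assemble the organ roller on its bench jig: pick up the plain spacer, turn it until the flat of its D-shaped bore lines up with the flat of the upright D-post, and slide it fully down onto the jig's shoulder. Then fit the roller arm in the same way, flat to flat, so that it sits flush on the spacer. Let both go, and do not tip over the glue bottle.

Things in the scene. Friction and masses are not known exactly. Their poses are not given: they have to be found in the camera images.
- jig: Fixed steel bench jig: dark plate 100 x 100 x 12 mm with screw heads 4 mm high near its corners and an upright steel D-post in the middle. Origin: centre of the plate's underside, z up. +x: the way the post's flat faces; a thin white line on the plate points there. A shoulder 42 mm in diameter round the post's foot has its top 16 mm above the table.
- seat (a point): Point on the jig post's axis at the top of the shoulder, where the spacer's underside must rest; axes as the jig's (+x: the way the post's flat faces, z up).
- post_top (a point): Centre of the top of the jig's D-post, 50 mm above the seat, same axes. The post is 26 mm in diameter with one flat down its whole height, 7 mm from the axis and facing +x; its last 5 mm taper inward by 3.5 mm.
- spacer: Loose steel spacer, a plain thick ring lying flat left or right of the jig: 22 mm high, 54 mm outside diameter, two outer flats 44 mm apart facing its +y and -y (grip across these). About 0.14 kg. Origin: centre of the underside, on the bore's axis, z up; +x: the side of the bore's flat, marked by a thin black line on the top.
- spacer_bore (a point): Centre of the spacer's D-shaped through bore at its top face, 22 mm above its underside; axes as the spacer's. The bore is 29 mm in diameter, its flat 8.5 mm from the axis on the +x side: 1.5 mm clear of the post all round; it goes down only within about 0.13 rad of flat to flat.
- roller_arm: Loose steel roller arm lying flat on the other side of the jig: a hub shaped exactly like the spacer (same height, outer flats facing +y and -y, same D bore with its flat at +x) with a lever towards +x. About 0.17 kg, balancing 7 mm from the bore's axis towards the lever. Origin: centre of the hub's underside, on the bore's axis, z up.
- lever_eye (a point): Top centre of the round eye (18 mm diameter) at the end of the roller arm's lever, 64 mm from the bore's axis along +x, 15 mm above the hub's underside. The lever is 12 mm wide and 7 mm thick, 6 to 13 mm above the hub's underside.
- glue_bottle: White glue bottle with a red cap, 52 mm wide and 130 mm tall, standing loose at the right. Origin: centre of its underside, z up. Bystander.

How it is judged (in metres and radians):
On the way, in this order (a step that is already met when the one before it is completed fails the run):
1. the spacer is down on the jig's shoulder, keyed on the post (horizontal distance between spacer and seat below 0.004 m and z of spacer in the frame of seat below 0.003 m and angle between spacer's own z axis and vertical below 0.08 rad), for 0.2 s.
2. the roller arm is down on the spacer, keyed on the post (horizontal distance between roller_arm and seat below 0.004 m and z of roller_arm in the frame of seat below 0.025 m and angle between roller_arm's own z axis and vertical below 0.08 rad), for 0.2 s.
At the end, for the whole second after the job is handed in: Both parts sit released and at rest on the D-post, flat to flat (within 0.25 rad): the spacer's underside within 3 mm of the shoulder, the arm's underside 22 mm above the shoulder (within 3 mm), both within 4 mm of the post's axis and level (within 0.08 rad) (all of step 1 and all of step 2 and z of spacer in the frame of seat above -0.003 m and angle between the x axis of each of spacer, roller_arm and the x axis of seat, either way round below 0.25 rad and z of roller_arm in the frame of seat above 0.019 m and linear speed of each of spacer, roller_arm below 0.02 m/s); the robot touches nothing.
It fails at once if the glue bottle is tipped over (angle between glue_bottle's own z axis and vertical above 0.5 rad).
It also fails if it takes over 67 s, if anything falls off the work surface, if the arm or the gripper's body presses on something with over 40 N, if the wrist force passes 120 N, or if a joint passes its speed limit or range.

## Working session

There is one attempt and no reset: what is moved stays moved. The work goes in short steps, Python scripts to look and compute and a shell command to move; the robot and the scene stay as the last step left them, time stands still between calls to the robot, and variables do not carry over. Pictures are saved under pics/ and viewed, at most 10 in all, crops included, and the job is handed in when it is done.

```bash
ls; mkdir -p pics
python3 - <<'E'
from workcell import bot
import cv2,numpy as np
for n in("top","side"):
    cv2.imwrite(f"pics/{n}0.png",bot.camera(n)); i=bot.camera_info(n); print(n,np.round(i["mtx"],1).tolist(),np.round(i["extrinsics"],4).tolist())
o=bot.get_obs();print({k:np.round(v,4).tolist() for k,v in o.items()})
E
```

```text
drive.py
pics
workcell.py
top [[439.6, 0.0, 252.7], [0.0, 439.6, 190.6], [0.0, 0.0, 1.0]] [[0.0059, -0.9987, 0.0507, 0.5109], [-0.9999, -0.0065, -0.0119, -0.0845], [0.0123, -0.0507, -0.9986, 1.2556], [0.0, 0.0, 0.0, 1.0]]
side [[485.2, 0.0, 253.5], [0.0, 485.2, 192.3], [0.0, 0.0, 1.0]] [[0.9999, 0.0093, -0.0072, 0.6072], [0.0111, -0.5398, 0.8417, -1.1789], [0.0039, -0.8417, -0.5399, 0.7545], [0.0, 0.0, 0.0, 1.0]]
{'time': 0.1, 'q': [-64.2852, 5.0085, 10.0399, 95.0999, -0.0016, 90.0006], 'qd': [0.0294, -0.0819, 0.0873, 0.0092, -0.0286, 0.0072], 'joint_efforts': [0.0024, -52.1563, 46.5653, 0.0161, 0.0001, -0.0], 'ee_pos': [0.2386, -0.4954, 0.2557], 'tcp_rot': [-179.9315, 0.0016, 25.7142], 'wrist_force': [-0.036, -0.8198, -0.0916], 'torque': [0.0118, -0.0431, -0.0023], 'grasp_force': 0.0, 'opening': 0.0854}
```

View pics/top0.png

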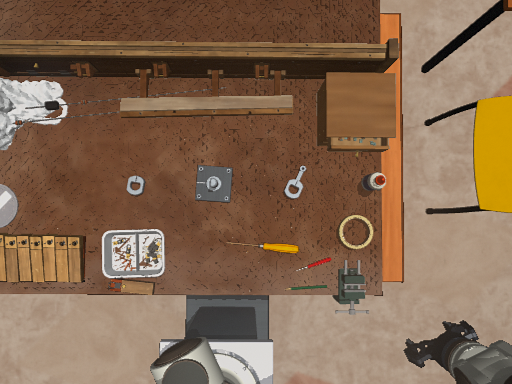

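View pics/side0.png

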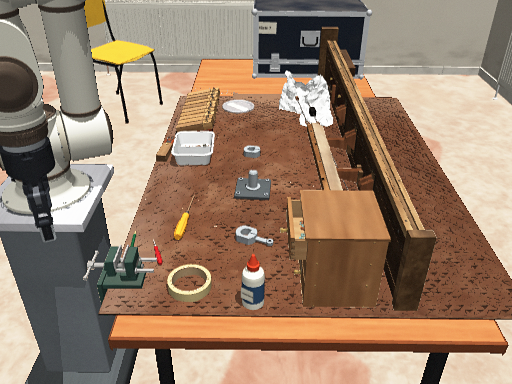

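The top view shows the spacer at about (135,185), the jig at (213,183), the arm hub at (292,190) with its eye at (301,170), and the bottle at (376,180). I'll enlarge the three parts.

Run:
```python
import cv2,numpy as np
im=cv2.imread("pics/top0.png")
a=[cv2.resize(im[y0:y0+50,x0:x0+50],None,fx=8,fy=8,interpolation=cv2.INTER_CUBIC) for x0,y0 in((110,160),(188,158))]
b=cv2.resize(im[160:210,270:320],None,fx=8,fy=8,interpolation=cv2.INTER_CUBIC)
cv2.imwrite("pics/c1.png",np.hstack(a)); cv2.imwrite("pics/c2.png",b)
```

```text
(no output)
```

View pics/c1.png

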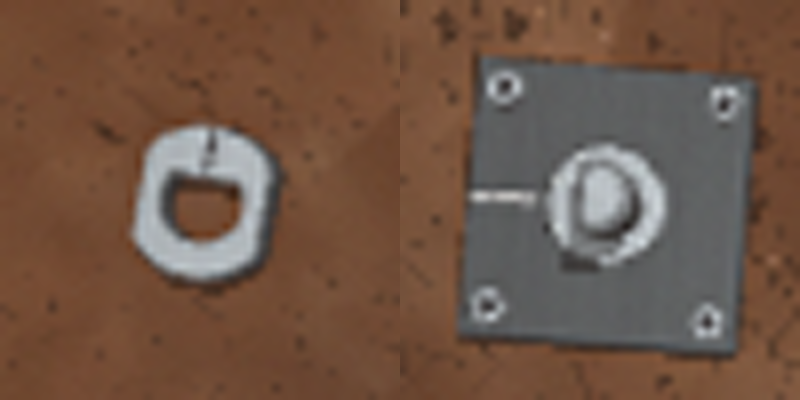

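View pics/c2.png

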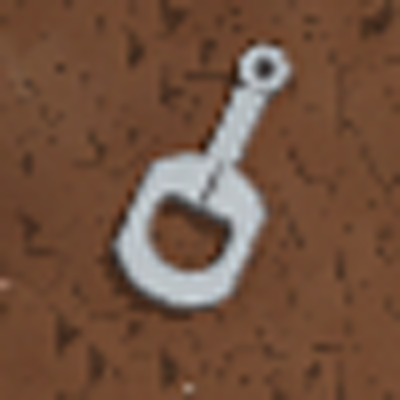

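The spacer's mark points up (yaw about -4°). The jig's white line points left, and the four screw heads in the crop are at (104,87), (325,101), (307,321) and (87,305). The arm's lever points up and to the right, with the eye at (264,67). Next I fit the models to these pixels.

```bash
cat > h.py <<'E'
import cv2,numpy as np
from scipy.optimize import least_squares,minimize
from workcell import bot
def cam(n):
    i=bot.camera_info(n); E=np.array(i["extrinsics"]); return np.array(i["mtx"]),E
def proj(n,P):
    K,E=cam(n); p=(np.asarray(P)-E[:3,3])@E[:3,:3]@K.T; return p[:,:2]/p[:,2:]
def back(n,uv,z):
    K,E=cam(n); d=E[:3,:3]@np.linalg.inv(K)@np.array([*uv,1]); return E[:3,3]+d*(z-E[2,3])/d[2]
def pose(P,x,y,a):
    c,s=np.cos(a),np.sin(a); P=np.asarray(P,float); return np.c_[x+c*P[:,0]-s*P[:,1],y+s*P[:,0]+c*P[:,1],P[:,2]]
t=np.linspace(0,2*np.pi,120,endpoint=False); C,S=np.cos(t),np.sin(t)
outer=np.c_[.027*C,np.clip(.027*S,-.022,.022),0*t]; bore=np.c_[np.minimum(.0145*C,.0085),.0145*S,0*t]
def render(n,p,z,lever=False,k=8,win=None):
    x0,y0,w,h=win; m=np.zeros((h*k,w*k),np.float32)
    def poly(Q,dz,v):
        Q=np.array(Q,float); Q[:,2]=z+dz; q=(proj(n,pose(Q,*p))-[x0,y0]+.5)*k-.5
        cv2.fillPoly(m,[np.round(q*16).astype(np.int32)],v,shift=4)
    if lever:
        poly([[.02,-.006,0],[.06,-.006,0],[.06,.006,0],[.02,.006,0]],.013,1); poly(np.c_[.064+.009*C,.009*S,0*t],.015,1)
    poly(outer,.022,1)
    poly(bore,.022,0)
    return cv2.resize(m,(w,h),interpolation=cv2.INTER_AREA)
def fit(n,im,p0,z,lever,win):
    x0,y0,w,h=win; c=im[y0:y0+h,x0:x0+w].astype(float); f=c[...,0]-0.3*c[...,2] # blue: grey vs brown
    f=cv2.GaussianBlur(f,(0,0),.5)
    def cost(v):
        m=cv2.GaussianBlur(render(n,v*[.01,.01,.1],z,lever,8,win),(0,0),.6).ravel(); return -np.corrcoef(m,f.ravel())[0,1]
    s=np.array(p0)/[.01,.01,.1]
    for _ in range(2):
        r=minimize(cost,s,method="Nelder-Mead",options=dict(initial_simplex=s+np.vstack([np.zeros(3),np.eye(3)*[.4,.4,1]]),xatol=1e-3,fatol=1e-6)); s=r.x
    return s*[.01,.01,.1],-r.fun
E
python3 - <<'E'
from h import *
im=cv2.imread("pics/top0.png")
px=lambda c,o:((np.array(c)+.5)/8-.5+o)
pc=px([206,203],[110,160]); p=back("top",pc,.022); r,s=fit("top",im,[p[0],p[1],-.07],0,False,(118,168,36,36)); print("spacer",p,r,np.degrees(r[2]),s)
pc=px([190,231],[270,160]); p=back("top",pc,.022); e=back("top",px([264,67],[270,160]),.015); print(np.linalg.norm(e-p))
r,s=fit("top",im,[p[0],p[1],-.42],0,True,(276,158,38,46)); print("arm",p,r,np.degrees(r[2]),s)
H=np.array([back("top",px(c,[188,158]),.016) for c in([104,87],[325,101],[307,321],[87,305])]); print("jig",H,H.mean(0))
d=(H[0]-H[1]+H[3]-H[2]); d2=(H[0]-H[3]+H[1]-H[2]); print(np.degrees(np.arctan2(d[1],d[0])),np.degrees(np.arctan2(-d2[0],d2[1])+0), np.linalg.norm(d)/2,np.linalg.norm(d2)/2)
print("sh",back("top",px([207,204],[188,158]),.016),"bottle",back("top",[380,181],.13))
a=np.radians(86)
print("post top px",proj("side",np.r_[[H.mean(0)*[1,1,0]+[0,0,.066]]]))
E
```

```text
spacer [0.58737978 0.22979145 0.022     ] [ 0.58789307  0.23099853 -0.16420154] -9.40805527720831 0.9909021051307451
0.06508321267416274
arm [ 0.58048637 -0.21362045  0.022     ] [ 0.58074335 -0.21361476 -0.43150481] -24.723404473359395 0.9873931664210777
jig [[ 0.63571891  0.04835048  0.016     ]
 [ 0.63130963 -0.02974293  0.016     ]
 [ 0.55344512 -0.02408389  0.016     ]
 [ 0.5585916   0.05341095  0.016     ]] [0.59476631 0.01198365 0.016     ]
86.48547923504988 -93.95637273737397 0.07794070885357034 0.07768103223923016
sh [0.59453074 0.01155618 0.016     ] bottle [ 0.59506603 -0.42589755  0.13      ]
post top px [[252.84742997 169.89756502]]
```

```bash
cat > go.py <<'E'
import sys,numpy as np
from scipy.spatial.transform import Rotation as R
from workcell import bot
x,y,z,yaw=map(float,sys.argv[1:5]); o=bot.get_obs(); T=R.from_euler("xyz",o["tcp_rot"],degrees=True)
d=T.inv().apply(np.array([x,y,z])-o["ee_pos"]); t=-((yaw-o["tcp_rot"][2]+180)%360-180)
print("shift",np.round(d,4),"turn",round(t,1),"q6",np.round(o["q"][5],1),"F",np.round(o["wrist_force"],1))
E
python3 go.py .588 .231 .256 170.6
python3 drive.py '[[[0.02,-0.03,0,-7,0.085],[0.04,-0.06,0,-14,0.085]]]'; python3 go.py .588 .231 .256 170.6
```

```text
shift [ 6.300e-01 -5.028e-01  2.000e-04] turn -144.9 q6 90.0 F [-0.  -0.8 -0.1]
time: 0.27
ee_pos: [0.2483, -0.4239, 0.2545]
tcp_rot: [-179.8, -0.0, 39.9]
wrist_force: [-0.1, 1.0, 0.3]
opening: 0.0848
grasp_force: 0.0
shift [ 6.807e-01 -2.845e-01 -3.000e-04] turn -130.7 q6 80.5 F [-0.1  1.   0.3]
```

```bash
python3 drive.py '[[[0.038,-0.016,0,-7,0.085],[0.076,-0.032,0,-14,0.085],[0.114,-0.048,0,-21,0.085],[0.152,-0.064,0,-28,0.085],[0.19,-0.08,0,-35,0.085]]]'; python3 go.py .588 .231 .256 170.6
```

```text
time: 0.68
ee_pos: [0.3439, -0.2394, 0.2562]
tcp_rot: [180.0, 0.0, 75.0]
wrist_force: [1.5, -0.3, -0.6]
opening: 0.0849
grasp_force: 0.0
shift [5.175e-01 1.143e-01 2.000e-04] turn -95.6 q6 70.1 F [ 1.5 -0.3 -0.6]
```

```bash
python3 drive.py '[[[0.04,0.009,0,-7,0.085],[0.08,0.018,0,-14,0.085],[0.12,0.027,0,-21,0.085],[0.16,0.036,0,-28,0.085],[0.2,0.045,0,-35,0.085]]]'; python3 go.py .588 .231 .256 170.6
```

```text
time: 1.1
ee_pos: [0.4402, -0.058, 0.2562]
tcp_rot: [180.0, 0.0, 110.1]
wrist_force: [1.5, -1.3, 0.2]
opening: 0.0846
grasp_force: 0.0
shift [2.207e-01 2.380e-01 2.000e-04] turn -60.5 q6 62.4 F [ 1.5 -1.3  0.2]
```

```bash
python3 drive.py '[[[0.027,0.029,0,-7,0.085],[0.054,0.058,0,-14,0.085],[0.081,0.087,0,-21,0.085],[0.108,0.116,0,-28,0.085],[0.135,0.145,0,-35,0.085]]]'; python3 go.py .588 .231 .11 170.6
```

```text
time: 1.52
ee_pos: [0.5312, 0.118, 0.256]
tcp_rot: [-180.0, -0.0, 145.1]
wrist_force: [0.5, -0.6, 1.0]
opening: 0.0849
grasp_force: 0.0
shift [0.0181 0.1252 0.146 ] turn -25.5 q6 47.4 F [ 0.5 -0.6  1. ]
```

```bash
python3 drive.py '[[[0.004,0.03,0.02,-6.4,0.085],[0.008,0.06,0.045,-12.8,0.085],[0.013,0.09,0.07,-19,0.085],[0.0181,0.1252,0.09,-25.5,0.085],[0.0181,0.1252,0.12,-25.5,0.085]]]'; python3 go.py .588 .231 .045 170.6
```

```text
time: 1.93
ee_pos: [0.5902, 0.2333, 0.1347]
tcp_rot: [179.9, 0.1, 170.8]
wrist_force: [1.2, -0.3, 0.2]
opening: 0.0846
grasp_force: 0.0
shift [ 0.0018 -0.0027  0.0897] turn 0.2 q6 30.7 F [ 1.2 -0.3  0.2]
```

```bash
python3 drive.py '[[[0,0,0.035,0,0.085],[0,0,0.065,0,0.085],[0,0,0.08,0,0.085],[0,0,0.08,0,0.085]]]'; python3 go.py .588 .231 .028 170.6
```

```text
time: 2.27
ee_pos: [0.5858, 0.2277, 0.0511]
tcp_rot: [-179.8, -0.4, 170.2]
wrist_force: [-0.7, 0.0, 0.2]
opening: 0.085
grasp_force: 0.0
shift [-0.0017  0.0037  0.0231] turn -0.4 q6 31.0 F [-0.7  0.   0.2]
```

```bash
for i in 1 2 3; do python3 drive.py '[[[0,0,0,0,0.085],[0,0,0,0,0.085]]]' | sed -n 2,3p; done; python3 go.py .588 .231 .028 170.6
python3 - <<'E'
from h import *
im=bot.camera("top"); cv2.imwrite("pics/t1.png",im)
a=cv2.resize(im[150:220,100:170],None,fx=8,fy=8,interpolation=2)
s=bot.camera("side"); u,v=proj("side",[[.588,.231,.03]])[0].astype(int); print(u,v); cv2.imwrite("pics/s1.png",s)
E
```

```text
ee_pos: [0.589, 0.2287, 0.0578]
tcp_rot: [179.9, 0.1, 170.2]
ee_pos: [0.5892, 0.2288, 0.0581]
tcp_rot: [179.9, 0.1, 170.2]
ee_pos: [0.5887, 0.2286, 0.0571]
tcp_rot: [180.0, 0.1, 170.2]
shift [0.0011 0.0022 0.0291] turn -0.4 q6 31.0 F [-0.7 -0.  -0.4]
251 145
```

```bash
python3 -c "
import cv2
s=cv2.imread('pics/s1.png'); cv2.imwrite('pics/s1c.png',cv2.resize(s[95:175,200:300],None,fx=7,fy=7,interpolation=2))"; python3 drive.py '[[[0.001,0.002,0.012,-0.4,0.085],[0.001,0.002,0.024,-0.4,0.085],[0.001,0.002,0.024,-0.4,0.085],[0.001,0.002,0.024,-0.4,0.085]]]';python3 go.py .588 .231 .028 170.6
```

```text
time: 3.2
ee_pos: [0.5867, 0.2304, 0.0304]
tcp_rot: [-179.9, -0.1, 170.6]
wrist_force: [0.1, 0.4, 0.3]
opening: 0.0848
grasp_force: 0.0
shift [-0.0012  0.0008  0.0024] turn 0.0 q6 30.8 F [0.1 0.4 0.3]
```

View pics/s1c.png

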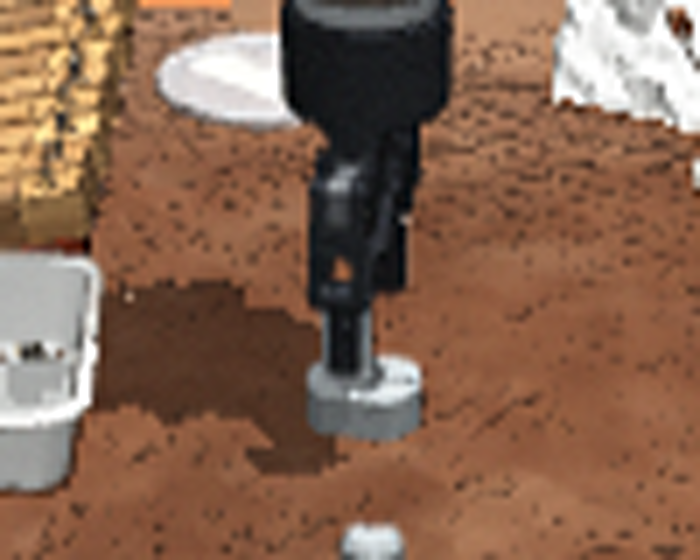

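The near finger stands in front of the spacer's flat, and its small sideways offset matches the 10° grip turn. I close now.

```bash
python3 drive.py '[[[0,0,0,0,0.04],[0,0,0,0,0.04],[0,0,0,0,0.04],[0,0,0,0,0.04],[0,0,0,0,0.04]]]' 60;python3 go.py .588 .231 .028 170.6;python3 drive.py '[[[0,0,0,0,0.04],[0,0,0,0,0.04],[0,0,0,0,0.04],[0,0,0,0,0.04],[0,0,0,0,0.04]]]' 60;python3 go.py .588 .231 .028 170.6
```

```text
time: 3.62
ee_pos: [0.5881, 0.2308, 0.0331]
tcp_rot: [180.0, 0.1, 170.6]
wrist_force: [-0.5, -0.3, 4.4]
opening: 0.0423
grasp_force: 62.3
shift [0.0002 0.0001 0.0051] turn 0.0 q6 30.8 F [-0.5 -0.3  4.4]
time: 4.03
ee_pos: [0.5881, 0.2308, 0.0331]
tcp_rot: [180.0, 0.1, 170.6]
wrist_force: [-0.6, 0.4, 5.3]
opening: 0.0427
grasp_force: 62.3
shift [0.0002 0.0002 0.0051] turn 0.0 q6 30.8 F [-0.6  0.4  5.3]
```

```bash
python3 drive.py '[[[0,0,-0.02,0,0.04],[0,0,-0.05,0,0.04],[0,0,-0.08,0,0.04],[0,0,-0.11,0,0.04],[0,0,-0.11,-3,0.04]]]' 70;python3 go.py .5946 .0118 .143 266.3
```

```text
time: 4.45
ee_pos: [0.5894, 0.2314, 0.1488]
tcp_rot: [179.8, 0.4, 173.6]
wrist_force: [1.1, 0.9, 0.0]
opening: 0.0423
grasp_force: 72.5
shift [-0.0297 -0.2176  0.0052] turn -92.7 q6 27.9 F [1.1 0.9 0. ]
```

```bash
python3 drive.py '[[[-0.002,-0.017,0,-7,0.04],[-0.005,-0.034,0,-14,0.04],[-0.007,-0.051,0,-21,0.04],[-0.009,-0.068,0,-28,0.04],[-0.011,-0.085,0,-35,0.04]]]' >/dev/null;python3 go.py .5946 .0118 .143 266.3
```

```text
shift [ 0.0591 -0.1186 -0.0013] turn -57.3 q6 -15.2 F [-0.3  0.  -1.3]
```

```bash
python3 drive.py '[[[0.007,-0.014,0,-7,0.04],[0.014,-0.028,0,-14,0.04],[0.021,-0.043,0,-21,0.04],[0.028,-0.057,0,-28,0.04],[0.035,-0.072,0,-35,0.04]]]' >/dev/null;python3 go.py .5946 .0118 .143 266.3
```

```text
shift [ 0.0462 -0.0248 -0.0012] turn -22.3 q6 -57.8 F [-0.1 -0.2 -1.2]
```

```bash
python3 drive.py '[[[0.015,-0.008,0,-7,0.04],[0.03,-0.016,0,-14,0.04],[0.0462,-0.0248,0,-21,0.04],[0.0462,-0.0248,0,-22.3,0.04],[0.0462,-0.0248,0,-22.3,0.04]]]' >/dev/null;python3 drive.py '[[[0,0,0,0,0.04],[0,0,0,0,0.04],[0,0,0,0,0.04],[0,0,0,0,0.04],[0,0,0,0,0.04]]]';python3 go.py .5946 .0118 .143 266.3
python3 - <<'E'
from h import *
s=bot.camera("side"); cv2.imwrite("pics/s2.png",s)
cv2.imwrite("pics/s2c.png",cv2.resize(s[100:210,200:310],None,fx=5,fy=5,interpolation=2))
print(proj("side",[[.5946,.0118,.066],[.5946,.0118,.11],[.5946,.0118,.016]]))
E
```

```text
time: 6.12
ee_pos: [0.5946, 0.0131, 0.1423]
tcp_rot: [180.0, 0.0, -94.1]
wrist_force: [-0.1, 0.6, -2.1]
opening: 0.0418
grasp_force: 72.4
shift [ 0.0013 -0.0001 -0.0007] turn -0.4 q6 -84.7 F [-0.1  0.6 -2.1]
[[252.78790454 169.92953209]
 [252.83687694 156.22668102]
 [252.73426989 184.93691276]]
```

View pics/s2c.png

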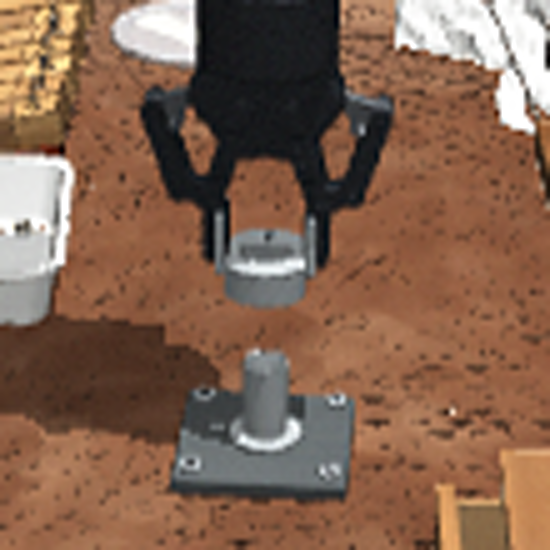

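The spacer spans 223–308 (centre about 265.5) above the post, which spans 244–289 (centre 266.5). They are aligned in x, so I descend.

```bash
python3 drive.py '[[[0.001,0,0.015,-0.4,0.04],[0.001,0,0.03,-0.4,0.04],[0.001,0,0.04,-0.4,0.04],[0.001,0,0.048,-0.4,0.04],[0.001,0,0.052,-0.4,0.04]]]';python3 drive.py '[[[0,0,0.003,0,0.04],[0,0,0.006,0,0.04],[0,0,0.008,0,0.04],[0,0,0.008,0,0.04],[0,0,0.008,0,0.04]]]';python3 go.py .5946 .0118 .049 266.3
```

```text
time: 6.58
ee_pos: [0.5941, 0.0117, 0.089]
tcp_rot: [179.9, -0.0, -93.7]
wrist_force: [1.3, -0.4, -1.1]
opening: 0.0423
grasp_force: 72.5
time: 7.0
ee_pos: [0.5947, 0.0116, 0.0826]
tcp_rot: [-180.0, 0.0, -93.7]
wrist_force: [0.4, 0.5, -1.9]
opening: 0.0424
grasp_force: 72.5
shift [-0.0002  0.0001  0.0336] turn 0.0 q6 -85.2 F [ 0.4  0.5 -1.9]
```

It is on the post, about 17 mm down, with no contact force. I continue down.

```bash
python3 drive.py '[[[0,0,0.008,0,0.04],[0,0,0.016,0,0.04],[0,0,0.023,0,0.04],[0,0,0.028,0,0.04],[0,0,0.030,0,0.04]]]'|sed -n 2,4p;python3 drive.py '[[[0,0,0.002,0,0.04],[0,0,0.003,0,0.04],[0,0,0.004,0,0.04],[0,0,0.004,0,0.04],[0,0,0.004,0,0.04]]]';python3 go.py .5946 .0118 .049 266.3
```

```text
ee_pos: [0.5939, 0.0116, 0.0507]
tcp_rot: [179.9, -0.0, -93.7]
wrist_force: [0.5, 0.3, -1.4]
time: 7.83
ee_pos: [0.5946, 0.0116, 0.0491]
tcp_rot: [-180.0, 0.0, -93.7]
wrist_force: [-3.4, 0.8, 5.7]
opening: 0.042
grasp_force: 73.2
shift [-0.0002  0.      0.0001] turn 0.0 q6 -85.2 F [-3.4  0.8  5.7]
```

Contact comes at the expected height (0.049), so I release and rise.

```bash
python3 drive.py '[[[0,0,0,0,0.06],[0,0,0,0,0.075],[0,0,0,0,0.085],[0,0,0,0,0.085],[0,0,0,0,0.085]]]'|sed -n 2,6p;python3 drive.py '[[[0,0,-0.02,0,0.085],[0,0,-0.05,0,0.085],[0,0,-0.08,0,0.085],[0,0,-0.11,0,0.085],[0,0,-0.13,0,0.085]]]'; python3 go.py .5807 -.2136 .179 155.3
python3 - <<'E'
from h import *
s=bot.camera("side"); cv2.imwrite("pics/s3.png",s)
cv2.imwrite("pics/s3c.png",cv2.resize(s[110:260,190:310],None,fx=4,fy=4,interpolation=2))
E
```

```text
ee_pos: [0.5946, 0.0116, 0.0482]
tcp_rot: [-180.0, -0.0, -93.7]
wrist_force: [-0.6, 0.1, 0.4]
opening: 0.085
grasp_force: 0.0
time: 8.67
ee_pos: [0.595, 0.0116, 0.1814]
tcp_rot: [-179.8, 0.0, -93.7]
wrist_force: [0.5, -0.6, -0.0]
opening: 0.0849
grasp_force: 0.0
shift [ 2.257e-01 -2.000e-04  2.400e-03] turn 111.0 q6 -85.2 F [ 0.5 -0.6 -0. ]
```

View pics/s3c.png

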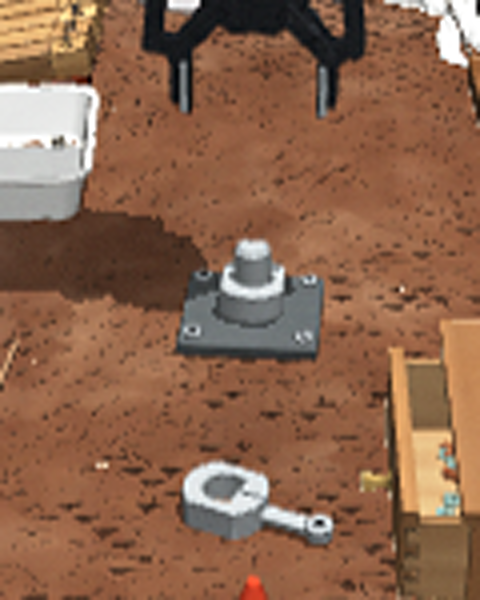

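The spacer is seated flat on the shoulder at about (250,300). The roller arm is undisturbed, and the drawer is clear of the gripper. I go to the arm.

```bash
python3 drive.py '[[[0.014,0,0,7,0.085],[0.028,0,0,14,0.085],[0.042,0,0,21,0.085],[0.056,0,0,28,0.085],[0.070,0,0,35,0.085]]]' >/dev/null;python3 go.py .5807 -.2136 .179 155.3
```

```text
shift [ 0.126  -0.0902 -0.001 ] turn 75.7 q6 -56.7 F [-0.1 -0.5  0.6]
```

```bash
python3 drive.py '[[[0.011,-0.008,0,7,0.085],[0.022,-0.016,0,14,0.085],[0.034,-0.024,0,21,0.085],[0.046,-0.033,0,28,0.085],[0.058,-0.042,0,35,0.085]]]' >/dev/null;python3 go.py .5807 -.2136 .179 155.3
```

```text
shift [ 0.0284 -0.0783 -0.001 ] turn 40.7 q6 -28.5 F [ 0.5  0.1 -0.6]
```

```bash
python3 drive.py '[[[0.006,-0.016,0,7,0.085],[0.012,-0.032,0,14,0.085],[0.018,-0.048,0,21,0.085],[0.024,-0.064,0,28,0.085],[0.0284,-0.0783,0,35,0.085]]]' >/dev/null; python3 drive.py '[[[0,0,0.02,5.7,0.085],[0,0,0.05,5.7,0.085],[0,0,0.08,5.7,0.085],[0,0,0.105,5.7,0.085],[0,0,0.115,5.7,0.085]]]' >/dev/null;python3 drive.py '[[[0,0,0,0,0.085],[0,0,0,0,0.085],[0,0,0,0,0.085],[0,0,0,0,0.085]]]' >/dev/null; python3 go.py .5807 -.2136 .029 155.3
```

```text
shift [ 0.0015 -0.001   0.0364] turn 0.3 q6 4.3 F [ 0.8 -0.3  0. ]
```

```bash
python3 drive.py '[[[0.0015,-0.001,0.014,0.3,0.085],[0.0015,-0.001,0.026,0.3,0.085],[0.0015,-0.001,0.0335,0.3,0.085],[0.0015,-0.001,0.0335,0.3,0.085],[0.0015,-0.001,0.0335,0.3,0.085]]]' |sed -n 2,4p
python3 drive.py '[[[0,0,0,0,0.06],[0,0,0,0,0.04],[0,0,0,0,0.04],[0,0,0,0,0.04],[0,0,0,0,0.04]]]' 70; python3 drive.py '[[[0,0,0,0,0.04],[0,0,0,0,0.04],[0,0,0,0,0.04],[0,0,0,0,0.04]]]' >/dev/null; python3 go.py .5807 -.2136 .032 155.3
```

```text
ee_pos: [0.5793, -0.2131, 0.0295]
tcp_rot: [-180.0, -0.0, 155.3]
wrist_force: [-0.1, -0.4, 0.5]
time: 11.55
ee_pos: [0.58, -0.2133, 0.0307]
tcp_rot: [180.0, 0.1, 155.3]
wrist_force: [-0.9, -0.3, 3.8]
opening: 0.0427
grasp_force: 72.5
shift [-0.0008  0.0001 -0.0013] turn 0.0 q6 4.5 F [-1.2 -0.3  5.6]
```

```bash
python3 drive.py '[[[0,0,-0.02,0,0.04],[0,0,-0.05,0,0.04],[0,0,-0.08,0,0.04],[0,0,-0.11,0,0.04],[0,0,-0.125,0,0.04]]]' 80; python3 go.py .5946 .011 .155 266.3
```

```text
time: 12.3
ee_pos: [0.5802, -0.2134, 0.1586]
tcp_rot: [180.0, 0.2, 155.3]
wrist_force: [1.0, -0.2, -0.9]
opening: 0.0419
grasp_force: 82.5
shift [0.0806 0.2099 0.0033] turn -111.0 q6 4.5 F [ 1.  -0.2 -0.9]
```

```bash
python3 drive.py '[[[0.006,0.015,0,-7,0.04],[0.012,0.03,0,-14,0.04],[0.018,0.045,0,-21,0.04],[0.024,0.06,0,-28,0.04],[0.03,0.075,0,-35,0.04]]]' >/dev/null; python3 go.py .5946 .011 .155 266.3
```

```text
shift [-0.0375  0.1383 -0.0006] turn -75.7 q6 -23.4 F [-0.5 -0.4 -1. ]
```

```bash
python3 drive.py '[[[-0.003,0.013,0,-7,0.04],[-0.007,0.026,0,-14,0.04],[-0.01,0.039,0,-21,0.04],[-0.014,0.052,0,-28,0.04],[-0.018,0.066,0,-35,0.04]]]' >/dev/null; python3 go.py .5946 .011 .155 266.3
```

```text
shift [-0.0572  0.0485 -0.0006] turn -40.6 q6 -51.8 F [ 0.5 -0.5 -2.3]
```

```bash
python3 drive.py '[[[-0.011,0.009,0,-7,0.04],[-0.022,0.018,0,-14,0.04],[-0.034,0.028,0,-21,0.04],[-0.046,0.039,0,-28,0.04],[-0.0572,0.0485,0,-35,0.04]]]' >/dev/null; python3 drive.py '[[[0,0,0,-5.6,0.04],[0,0,0,-5.6,0.04],[0,0,0,-5.6,0.04],[0,0,0,-5.6,0.04]]]' >/dev/null; python3 drive.py '[[[0,0,0,0,0.04],[0,0,0,0,0.04],[0,0,0,0,0.04]]]' >/dev/null; python3 go.py .5946 .011 .155 266.3
python3 - <<'E'
from h import *
s=bot.camera("side"); cv2.imwrite("pics/s4.png",s)
cv2.imwrite("pics/s4c.png",cv2.resize(s[90:200,200:310],None,fx=5,fy=5,interpolation=2))
E
```

```text
shift [-0.0009  0.0007 -0.0002] turn -0.5 q6 -84.9 F [ 0.5 -0.1 -1.3]
```

View pics/s4c.png

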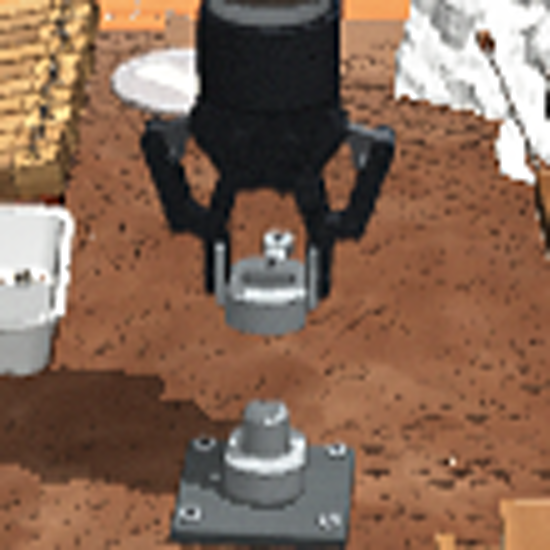

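The arm is held level with its lever pointing away from the camera. The hub spans 223–308, directly above the spacer (about 222–307). I descend.

```bash
python3 drive.py '[[[-0.0009,0.0007,0.02,-0.5,0.04],[-0.0009,0.0007,0.04,-0.5,0.04],[-0.0009,0.0007,0.052,-0.5,0.04],[-0.0009,0.0007,0.058,-0.5,0.04],[-0.0009,0.0007,0.062,-0.5,0.04]]]'|sed -n 2,4p;python3 drive.py '[[[0,0,0.002,0,0.04],[0,0,0.004,0,0.04],[0,0,0.006,0,0.04],[0,0,0.006,0,0.04],[0,0,0.006,0,0.04]]]';python3 go.py .5946 .011 .0687 266.3
```

```text
ee_pos: [0.5942, 0.0113, 0.092]
tcp_rot: [179.9, -0.0, -93.6]
wrist_force: [-0.1, -0.0, -1.7]
time: 15.02
ee_pos: [0.5948, 0.011, 0.0872]
tcp_rot: [-180.0, -0.0, -93.6]
wrist_force: [-0.1, -4.1, -0.6]
opening: 0.0422
grasp_force: 82.6
shift [0.     0.0002 0.0185] turn 0.1 q6 -85.3 F [-0.1 -4.1 -0.6]
```

```bash
python3 drive.py '[[[0.0005,0,0.005,0,0.04],[0.0005,0,0.009,0,0.04],[0.0005,0,0.013,0,0.04],[0.0005,0,0.016,0,0.04],[0.0005,0,0.016,0,0.04]]]'|sed -n 2,4p;python3 drive.py '[[[0,0,0.001,0,0.04],[0,0,0.002,0,0.04],[0,0,0.003,0,0.04],[0,0,0.003,0,0.04],[0,0,0.003,0,0.04]]]';python3 go.py .5946 .011 .0687 266.3
```

```text
ee_pos: [0.5943, 0.0109, 0.0697]
tcp_rot: [179.9, 0.0, -93.6]
wrist_force: [0.3, -2.3, -2.7]
time: 15.85
ee_pos: [0.5946, 0.0109, 0.0688]
tcp_rot: [-180.0, 0.0, -93.6]
wrist_force: [-3.9, -3.3, 5.0]
opening: 0.042
grasp_force: 83.3
shift [-0.0001 -0.      0.0001] turn 0.1 q6 -85.4 F [-3.9 -3.3  5. ]
```

Seated at the predicted height. I release, retreat and check.

```bash
python3 drive.py '[[[0,0,0,0,0.06],[0,0,0,0,0.075],[0,0,0,0,0.085],[0,0,0,0,0.085],[0,0,0,0,0.085]]]'|sed -n 2,6p;python3 drive.py '[[[0,0,-0.02,0,0.085],[0,0,-0.05,0,0.085],[0,0,-0.08,0,0.085],[0,0,-0.11,0,0.085],[0,0,-0.13,0,0.085]]]'>/dev/null;python3 drive.py '[[[0,0,0,0,0.085],[0,0,0,0,0.085],[0,0,0,0,0.085],[0,0,0,0,0.085],[0,0,0,0,0.085]]]'
python3 - <<'E'
from h import *
s=bot.camera("side"); cv2.imwrite("pics/s5.png",s)
cv2.imwrite("pics/s5c.png",cv2.resize(s[100:210,200:310],None,fx=5,fy=5,interpolation=2))
E
```

```text
ee_pos: [0.5946, 0.011, 0.0677]
tcp_rot: [-180.0, 0.0, -93.6]
wrist_force: [-0.3, 0.0, -0.2]
opening: 0.085
grasp_force: 0.0
time: 17.1
ee_pos: [0.5941, 0.0109, 0.1964]
tcp_rot: [179.9, -0.0, -93.6]
wrist_force: [0.3, 0.2, -0.6]
opening: 0.0852
grasp_force: 0.0
```

View pics/s5c.png

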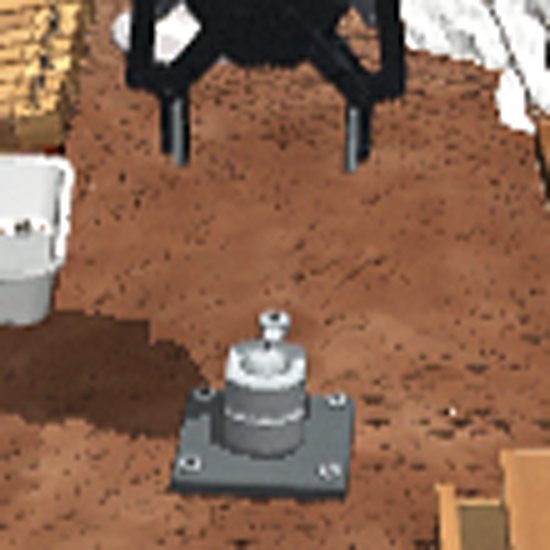

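Both parts are stacked flush and level on the post (225–306, seam at row 415). The post top shows in the bore, and the gripper is clear.

```bash
python3 -c "
from workcell import bot
print(bot.job_done())"
```

```text
the job is handed in; nothing more can be done
None
```

The spacer and roller arm are both on the D-post, flat to flat, flush and released; the glue bottle was not touched, and I handed the job in at about 17 s without seeing the verdict.

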